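# Vent the espresso machine and take off its filler cap

### The arm

A 6-joint arm with a two-finger parallel gripper is mounted at the origin on the work surface. World frame = base frame: x ahead of the robot, y to its left, z up, the work surface at z = 0. Lengths are in m, angles in rad, forces in N, time in s.
With the tool pointing down it reaches from about 0.25 to 0.725 m from the base axis. Payload 9.7 kg.
Tool frame: the origin (TCP) lies at the very end of the fingers, on their centre line; the grasp point (between the pads) lies 19 mm behind it; z points along the fingers, y is the line along which they close (so a half turn about z gives the same grasp; the last joint's range is limited). The gripper opens to 85 mm and grips with 20 to 120 N. Pads are 22 mm wide; open, the fingers measure 114 mm over their backs; the gripper's body (76 mm by 85 mm) begins 54 mm behind the grasp point. The pads swing forward as they close: fully open they stand 13 mm farther back than shut.
Start: joints at [-1.229, 0.087, 0.176, 1.66, 0, 1.571], TCP at [0.184, -0.518, 0.231] pointing down, gripper open.
Joint ranges: [-3.13, 3.13], [-0.85, 1.81], [-1.15, 1.24], [-2.2, 2.28], [-1.44, 1.52], [-3.14, 3.14]. Speed limits (rad/s): [2.22, 2.22, 2.57, 3.14, 3.14, 3.14].

### API

Orientations are given as a unit quaternion [x, y, z, w].
In Python, from bench import env gives the robot as it stands.
- The arm moves only by the tool servo_tool, never from a script. Its arguments are lists of equal length, an entry for each row: "travel": the shift along the world's x, y, z in mm, a list of three; "twist": the turn, a rotation vector about the world's x, y, z in rad, a list of three; "fingers": the opening, from 0 (shut) to 1 (fully open). A call has 1 to 12 rows; each row is the pose to reach, as a shift and turn from the pose commanded when the call began; what a row does not reach only later rows make up. A row lasts 1/12 s, in which the tool goes at most 41.7 mm and 7.16 degrees, less where a joint would pass 70% of its speed; a pose out of reach is approached as far as the arm can. A call with a gripper value outside its range is refused whole. The fingers move at their own pace and stop on an object; "squeeze" is the grip in N (left out, the last holds). Time passes only in rows, so rows that repeat a pose let the fingers close. It gives the time, the measured TCP pose, the force, the opening and the grip force at its end, in the units of the state.
- env.get_obs(): the state, without advancing time (a new reading comes with each control period).
- env.camera(name): name is "scene" or "top" or "wrist"; returns the picture (420x560x3 uint8, red, green, blue); there is no depth.
- env.calibration(name): a dict with "K" (3x3 intrinsics, pixels), "cam_to_world" (4x4, takes a point from camera to world coordinates); the wrist camera has in their place "T_tool_cam" (4x4, takes a point from camera to tool coordinates, whose origin is the TCP and whose axes are the flange's). Camera axes: x right, y down, z forward; pixel columns grow to the right and rows downward; lengths in m; the calibration is good to about 2 mm. A picture is of the moment at which its call begins: read the wrist's pose just before it. calibration takes no time and is no camera call.
- env.close_job(): hands the job in; it is judged then, once.
Trained networks look in the newest picture that a camera, given by its name, has taken for a name from the list of things; names that differ only in an ending like _2 or _b are one class to them, and where a whole thing is asked for, a point or a joint stands for the part that bears it (a point fixed in the world has none). Each returns a list of dicts, best first, with "score" (0 to 1); they miss things now and then, are a little off and sometimes report something else, mostly with a low value. They report only what shows in the picture. A call takes as long as a camera call. They do not tell look-alikes from the thing itself.
- env.outline_of(camera, thing): "region" (420x560 bool, what is visible of it) and "extent" ([centre column, centre row, width, height] in pixels, round what is visible of it).
The state is a dict: "clock": time; "q": joint angles; "qd": joint speeds; "effort": joint torques, N m; "tool_pos": TCP position; "ee_rot": TCP orientation; "force": force on the tool from outside, world axes, zero at the start; "wrist_torque": the same for the moment, N m; "finger_gap": finger opening in m; "finger_force": force on a finger pad.
Only numpy, scipy, OpenCV 4.12 (cv2) and the standard library are available. Lean on these libraries where they do the work, as an engineer would, in place of code of your own. Each camera call takes 0.05 s, during which the arm holds its last target. There are 200 camera calls.

### The job

The boiler of the espresso machine wants refilling: first raise its steam lever fully to let the pressure out and leave it up, and only then unscrew the black filler cap on top; nobody remembers whether its thread is right- or left-handed, so try it both ways and find which way it loosens. Lift the cap straight up off the neck and finish while still holding it in the gripper, level, still and about 60 mm above its place over the neck. Leave the cup, filter holder, milk jug and tamper where they stand.

Things in the scene. Friction and masses are not known exactly. Their poses are not given: they have to be found in the camera images.
- machine: blue and steel espresso machine, fixed, 290 x 200 x 241 mm high. Origin on the table under it, x to its back; x -150 to 140, y +-100. Drip tray in front, top at z 50. Blue housing from x -50 back, its steel deck at z 205; rear housing x 88 to 140, top z 241. Group head (-100, 0), radius 36, z 125 to 172. Filler neck on the deck at (20, 0)
- filler_neck (a point): top centre of the brass neck, 21 mm above the deck, inside the cap. Its coarse thread is right- or left-handed (differs from start to start, cannot be seen). From tight, the cap will not turn one way (under 3 degrees); the other way it turns almost freely, climbing 3.5 mm in 75 degrees. It lifts straight off at 57 to 90 degrees from tight; a second stop is at 92 degrees
- cap: black fluted round filler cap, 52 mm across, 42 mm high, about 120 g, a loose part screwed tight on the neck. Origin at the centre of its open underside, z up, 5 mm above the deck when tight. Its upper 22 mm (z 20 to 42) is the solid grip, radius 26; below is a skirt of radius 25. While on the thread it lifts only 1.5 mm and has 1 mm of sideways play
- steam_lever (a joint): steam lever's angle, rad: 0 level (valve shut), 1.0 fully raised (its stop). The friction holds it where it is left: about 2 N at the grip
- lever_grip (a point): middle of the lever's black grip: a round bar 15 mm thick, 34 mm long, along the lever, 63 mm from the pivot. The lever stands on the machine's left flank (+y), outside the housing, and points to the machine's front (-x) when level; its free end swings up and back
- lever_pivot (a point): pivot of the steam lever at (-20, 130, 185) mm in the machine's frame; the pivot's axis is the machine's y
- demitasse: white espresso cup, 58 mm across, 52 mm high, on the drip tray under the group head; origin under its centre
- portafilter: steel filter holder lying on the table to the machine's right, bowl 66 mm across with a black handle, 200 mm long; origin under the bowl
- milk_jug: steel milk jug to the machine's right, 82 mm across, 85 mm high; origin under its centre
- tamper: coffee tamper standing to the machine's left, 52 mm across, 85 mm high; origin under its centre
There are look-alikes about, which are no part of the job. Of the things like the cap, leave any that is orange or pink; of the rest the smaller one is meant.

How it is judged:
On the way, in this order (a step that is already met when the one before it is completed fails the run):
1. the steam lever is raised while the cap is still on (value of joint steam_lever above 0.85 rad and z of cap in the frame of machine below 0.216 m), for 0.2 s.
2. the cap is off: its underside is above the neck (z of cap in the frame of filler_neck above 0.005 m), for 0.2 s.
At the end, for the whole second after the job is handed in: the program ends with the cap in the fingers (more than 2 N), touching nothing else, 40 to 110 mm above its tight place, within 30 mm of the neck's axis, tilted less than 0.2 rad and still (under 0.03 m/s); the steam lever is still above 0.85 rad (value of joint steam_lever above 0.85 rad and z of cap in the frame of machine between 0.25 and 0.32 m and horizontal distance between cap and filler_neck below 0.03 m and angle between cap's own z axis and vertical below 0.2 rad and contact force between the fingers and cap above 2 N and contact force between cap and machine below 0.1 N and linear speed of cap below 0.03 m/s); the arm keeps its last pose, push and grip.
It fails at once if the cap comes off the thread (more than 10 mm up) before the pressure is let out (lever below 0.75 rad) (z of cap in the frame of machine above 0.22 m and value of joint steam_lever below 0.75 rad).
It fails at once if the cap falls or is put down (z of cap in the frame of machine below 0.2 m).
It fails at once if the cup, filter holder, milk jug or tamper is moved by more than 20 mm (distance of any of demitasse, portafilter, milk_jug, tamper from where it was at the start of the episode above 0.02 m).
It also fails if it takes over 48 s, if anything falls off the work surface, if the arm or the gripper's body presses on something with over 40 N, if the wrist force passes 120 N, or if a joint passes its speed limit or range.

## Working session

There is one attempt and no reset: what is moved stays moved. The work goes in short steps, Python scripts to look and compute and a tool call to move; the robot and the scene stay as the last step left them, time stands still between calls to the robot, and variables do not carry over. Pictures are saved under pics/ and viewed, at most 10 in all, crops included, and the job is handed in when it is done.

Besides the shell and the picture viewer there is one more tool, called after "Request:" as name(argument=value, ...) on one line, values as JSON. servo_tool: Moves the arm, as the interface text tells. Its arguments: {"type":"object","properties":{"travel":{"type":"array","items":{"type":"array","items":{"type":"number"}}},"twist":{"type":"array","items":{"type":"array","items":{"type":"number"}}},"fingers":{"type":"array","items":{"type":"number"}},"squeeze":{"type":"number"}},"required":["travel","twist","fingers"]}

```bash
mkdir -p pics && python3 - <<'E'
from bench import env
import cv2,numpy as np
o=env.get_obs();print(o['clock'],o['tool_pos'],o['ee_rot'],o['finger_gap'])
ims=[]
for c in("scene","top"):
    im=env.camera(c);cv2.imwrite(f'pics/{c}0.png',im[:,:,::-1])
    k=env.calibration(c);print(c,np.round(k['K'],1).tolist(),np.round(k['cam_to_world'],4).tolist())
    for t in("machine","cap","steam_lever","demitasse","portafilter","milk_jug","tamper"):
        print(c,t,[(round(d['score'],2),np.round(d['extent']).tolist()) for d in env.outline_of(c,t)])
print({k:np.round(v,4).tolist() for k,v in env.calibration('wrist').items()})
E
```

```text
0.0 [ 0.18428549 -0.51795422  0.2305962 ] [ 9.85429656e-01  1.70082226e-01 -1.10548174e-04 -6.45748942e-04] 0.08553169262190945
scene [[453.5, 0.0, 278.3], [0.0, 453.5, 206.0], [0.0, 0.0, 1.0]] [[0.9812, 0.1434, -0.129, 0.774], [0.1918, -0.6569, 0.7292, -0.6005], [0.0198, -0.7403, -0.672, 0.845], [0.0, 0.0, 0.0, 1.0]]
scene machine [(0.72, [260.0, 275.0, 156.0, 166.0])]
scene cap [(0.76, [270.0, 234.0, 31.0, 34.0]), (0.74, [196.0, 224.0, 31.0, 31.0]), (0.62, [210.0, 279.0, 24.0, 28.0]), (0.59, [241.0, 215.0, 25.0, 34.0])]
scene steam_lever []
scene demitasse [(0.68, [210.0, 278.0, 24.0, 28.0])]
scene portafilter [(0.91, [173.0, 355.0, 93.0, 53.0])]
scene milk_jug [(0.87, [283.0, 378.0, 57.0, 62.0])]
scene tamper []
top [[511.5, 0.0, 280.7], [0.0, 511.5, 216.7], [0.0, 0.0, 1.0]] [[-0.0025, -0.9987, 0.0513, 0.578], [-0.9999, 0.0032, 0.0136, 0.1013], [-0.0138, -0.0513, -0.9986, 1.1692], [0.0, 0.0, 0.0, 1.0]]
top machine [(0.95, [342.0, 213.0, 137.0, 160.0])]
top cap [(0.95, [227.0, 267.0, 37.0, 36.0]), (0.9, [255.0, 313.0, 36.0, 36.0]), (0.82, [332.0, 125.0, 18.0, 25.0]), (0.69, [352.0, 203.0, 29.0, 29.0])]
top steam_lever [(0.86, [277.0, 234.0, 14.0, 49.0])]
top demitasse [(0.6, [279.0, 235.0, 13.0, 48.0])]
top portafilter [(0.59, [413.0, 283.0, 32.0, 89.0])]
top milk_jug [(0.88, [422.0, 182.0, 42.0, 37.0])]
top tamper [(0.88, [244.0, 190.0, 23.0, 29.0]), (0.35, [277.0, 236.0, 14.0, 46.0])]
{'K': [[310.3383, 0.0, 277.4216], [0.0, 310.3383, 206.7248], [0.0, 0.0, 1.0]], 'T_tool_cam': [[-0.0007, -0.9545, -0.2983, 0.0759], [1.0, -0.0007, -0.0002, -0.0005], [-0.0, -0.2983, 0.9545, -0.1435], [0.0, 0.0, 0.0, 1.0]]}
```

```bash
python3 - <<'E'
import cv2,numpy as np
a=cv2.imread('pics/scene0.png');b=cv2.imread('pics/top0.png')
A=cv2.resize(a[150:420,100:380],(560,540),interpolation=3);
cv2.imwrite('pics/s1.png',A);cv2.imwrite('pics/t1.png',cv2.resize(b[100:360,190:450],(600,600),interpolation=3))
E
```

```text
(no output)
```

View pics/s1.png

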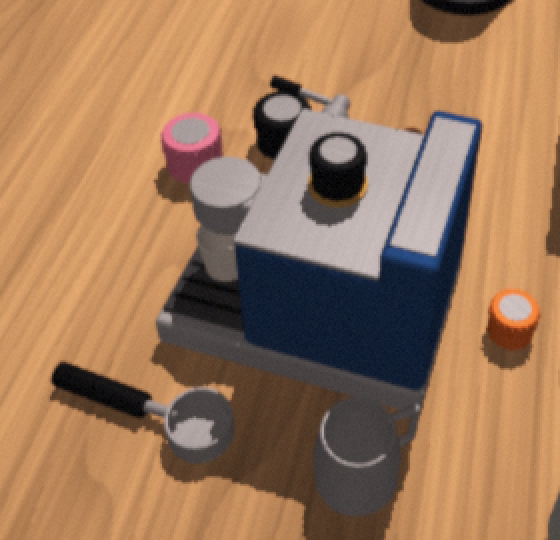

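View pics/t1.png

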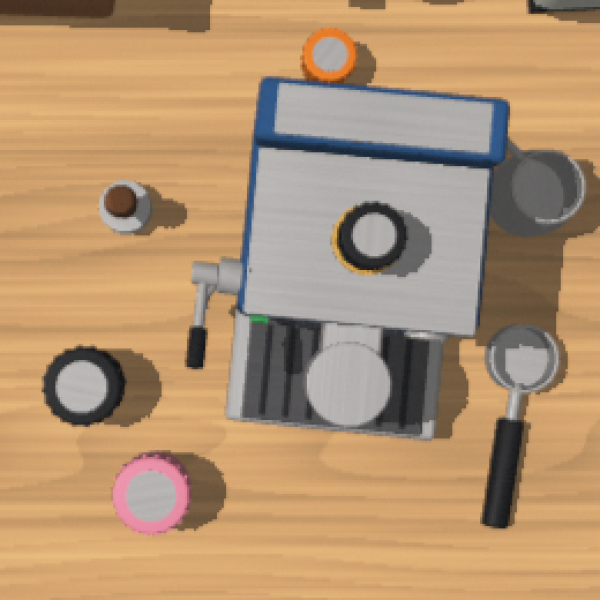

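The cap-like things, in top-picture pixels, are:
- black on the machine's deck (352,203)
- larger black on the table (227,267)
- pink (255,313)
- orange (332,125)

The meant one is the black cap at (352,203). It is the smaller of the two black ones and sits on the brass neck, which the enlarged top crop confirms (crop 374,236). The lever is at crop (196,347), on the left flank.

```bash
cat > h.py <<'E'
import numpy as np
from bench import env
def ray(cam,px,z):
    k=env.calibration(cam);T=k['cam_to_world'];d=T[:3,:3]@np.linalg.inv(k['K'])@[px[0],px[1],1]
    return T[:3,3]+d*(z-T[2,3])/d[2]
E
python3 - <<'E'
from h import *
from scipy.optimize import least_squares
c=lambda u,v:(190+u/2.308,100+v/2.308)
obs=[(c(243,315),(-.05,.1,.205)),(c(473,335),(-.05,-.1,.205)),(c(262,78),(.14,.1,.241)),(c(508,100),(.14,-.1,.241)),(c(374,236),(.02,0,.252)),(c(196,347),(-.083,.13,.185)),(c(228,418),(-.15,.1,.05)),(c(433,438),(-.15,-.1,.05)),(c(349,383),(-.1,0,.172))]
W=np.array([ray('top',p,m[2])[:2] for p,m in obs]);M=np.array([m[:2] for p,m in obs])
R=lambda a:np.array([[np.cos(a),-np.sin(a)],[np.sin(a),np.cos(a)]])
s=least_squares(lambda t:(M@R(t[2]).T+t[:2]-W).ravel(),[.55,0,0]).x
print(s);print(np.round((M@R(s[2]).T+s[:2]-W)*1000,1).tolist())
for n,p in dict(cap=(.02,0),grip=(-.083,.13),grip_up=(-.054,.13),piv=(-.02,.13)).items():print(n,R(s[2])@p+s[:2])
# scene check of cap top
print(ray('scene',(100+338/2,150+149/2),.252))
E
```

```text
[ 0.63201365 -0.01178089 -0.09941362]
[[2.0, 5.7], [-1.1, -6.5], [3.6, 2.1], [2.4, -2.7], [1.2, 0.6], [-1.6, -0.1], [-2.5, 3.4], [-3.3, -3.0], [-0.8, 0.4]]
cap [ 0.6519149  -0.01376588]
grip [0.56232595 0.12581499]
grip_up [0.59118277 0.12293674]
piv [0.62501489 0.11956224]
[ 0.65312693 -0.01092372  0.252     ]
```

Request:
servo_tool(travel=[[20,30,70],[60,90,100],[190,325,110],[190,325,110],[190,325,110],[190,325,110],[190,325,110],[190,325,110],[190,325,110],[190,325,110],[190,325,110],[190,325,110]], twist=[[0,0,1.45],[0,0,1.45],[0,0,1.45],[0,0,1.45],[0,0,1.45],[0,0,1.45],[0,0,1.45],[0,0,1.45],[0,0,1.45],[0,0,1.45],[0,0,1.45],[0,0,1.45]], fingers=[0.45,0.45,0.45,0.45,0.45,0.45,0.45,0.45,0.45,0.45,0.45,0.45], squeeze=40)

```text
clock: 1.8
tool_pos: [0.3754, -0.1913, 0.3418]
ee_rot: [0.62, 0.784, 0.0, 0.0]
force: [0.9, -0.5, 0.6]
finger_gap: 0.0385
finger_force: 0.0
```

Request:
servo_tool(travel=[[187,317,-40],[187,317,-40],[187,317,-40],[187,317,-40],[187,317,-40],[187,317,-40],[187,317,-40],[187,317,-40],[187,317,-40],[187,317,-40],[187,317,-40],[187,317,-40]], twist=[[0,0,1.24],[0,0,1.24],[0,0,1.24],[0,0,1.24],[0,0,1.24],[0,0,1.24],[0,0,1.24],[0,0,1.24],[0,0,1.24],[0,0,1.24],[0,0,1.24],[0,0,1.24]], fingers=[0.45,0.45,0.45,0.45,0.45,0.45,0.45,0.45,0.45,0.45,0.45,0.45])

```text
clock: 2.8
tool_pos: [0.5612, 0.1239, 0.3011]
ee_rot: [0.056, 0.998, -0.0, -0.0]
force: [0.1, -0.2, -0.2]
finger_gap: 0.0386
finger_force: 0.0
```

```bash
cat >> h.py <<'E'
from scipy.spatial.transform import Rotation as Ro
def wpix(o,P):
    k=env.calibration('wrist');T=np.eye(4);T[:3,:3]=Ro.from_quat(o['ee_rot']).as_matrix();T[:3,3]=o['tool_pos']
    C=np.linalg.inv(T@k['T_tool_cam']);p=C[:3,:3]@P+C[:3,3];p=k['K']@p;return p[:2]/p[2]
def wray(o,px,z):
    k=env.calibration('wrist');T=np.eye(4);T[:3,:3]=Ro.from_quat(o['ee_rot']).as_matrix();T[:3,3]=o['tool_pos']
    C=T@k['T_tool_cam'];d=C[:3,:3]@np.linalg.inv(k['K'])@[px[0],px[1],1];return C[:3,3]+d*(z-C[2,3])/d[2]
E
python3 - <<'E'
from h import *
import cv2
o=env.get_obs();print(o['clock'],o['tool_pos'],o['ee_rot'],o['q'],o['finger_gap'])
im=env.camera('wrist');cv2.imwrite('pics/w1.png',im[:,:,::-1])
for n,P in dict(grip=(.562,.126,.185),piv=(.625,.1195,.185),cap=(.651,-.0135,.252),tcp=o['tool_pos']).items():print(n,wpix(o,np.array(P)))
E
```

```text
2.8 [0.56123655 0.12387357 0.30114531] [ 5.63832664e-02  9.98409149e-01 -1.80495158e-04 -2.56270029e-04] [ 2.17336236e-01  1.90403295e-01  4.29498733e-01  1.81048281e+00
 -2.08986797e-04  3.30162671e-01] 0.03857559411926162
grip [279.66965601 202.51754496]
piv [280.25042502 267.56111273]
cap [112.32791585 357.69497271]
tcp [276.85801367 265.767367  ]
```

View pics/w1.png

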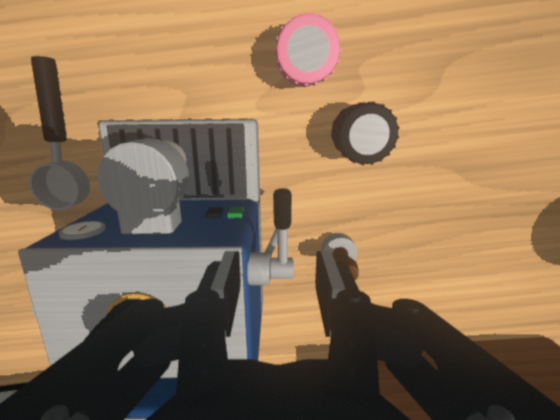

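The wrist picture shows the lever's black grip at about (283,208), a few mm from the prediction at (280,203). The pivot is at (280,268), and the tamper stands clear and lower at (340,250). I'll descend and grasp the grip.

Request:
servo_tool(travel=[[4,4.5,-40],[4,4.5,-80],[4,4.5,-110],[4,4.5,-135],[4,4.5,-135],[4,4.5,-135],[4,4.5,-135],[4,4.5,-135],[4,4.5,-135],[4,4.5,-135],[4,4.5,-135]], twist=[[0,0,0],[0,0,0],[0,0,0],[0,0,0],[0,0,0],[0,0,0],[0,0,0],[0,0,0],[0,0,0],[0,0,0],[0,0,0]], fingers=[0.45,0.45,0.45,0.45,0.45,0.0,0.0,0.0,0.0,0.0,0.0], squeeze=25)

```text
clock: 3.77
tool_pos: [0.5658, 0.1274, 0.169]
ee_rot: [0.056, 0.998, -0.0, 0.001]
force: [-3.4, -5.2, 1.5]
finger_gap: 0.014
finger_force: 24.5
```

Request:
servo_tool(travel=[[0.3,0,6],[1.2,-0.1,12],[2.6,-0.3,17.7],[4.7,-0.5,23.4],[7.3,-0.7,28.8],[10.4,-1,33.9],[14,-1.4,38.7],[18,-1.8,43],[22.5,-2.3,47],[27.5,-2.7,50.5],[30,-3,52],[30,-3,52]], twist=[[0,0,0],[0,0,0],[0,0,0],[0,0,0],[0,0,0],[0,0,0],[0,0,0],[0,0,0],[0,0,0],[0,0,0],[0,0,0],[0,0,0]], fingers=[0,0,0,0,0,0,0,0,0,0,0,0])

```text
clock: 4.77
tool_pos: [0.592, 0.1247, 0.2175]
ee_rot: [0.055, 0.998, -0.001, -0.005]
force: [-19.6, -2.5, -11.2]
finger_gap: 0.0141
finger_force: 27.0
```

```bash
python3 - <<'E'
from h import *
import cv2
im=env.camera('scene');cv2.imwrite('pics/s2.png',cv2.resize(im[100:310,150:430,::-1],(800,600)))
im=env.camera('wrist');cv2.imwrite('pics/w2.png',im[:,:,::-1])
o=env.get_obs();print(o['clock'],o['tool_pos'],o['force'],o['wrist_torque'])
E
```

```text
4.8667 [0.59198766 0.12470361 0.21745907] [-18.05075455  -2.99613428 -10.98508463] [-0.54966874  3.34079444  0.03675038]
```

View pics/s2.png

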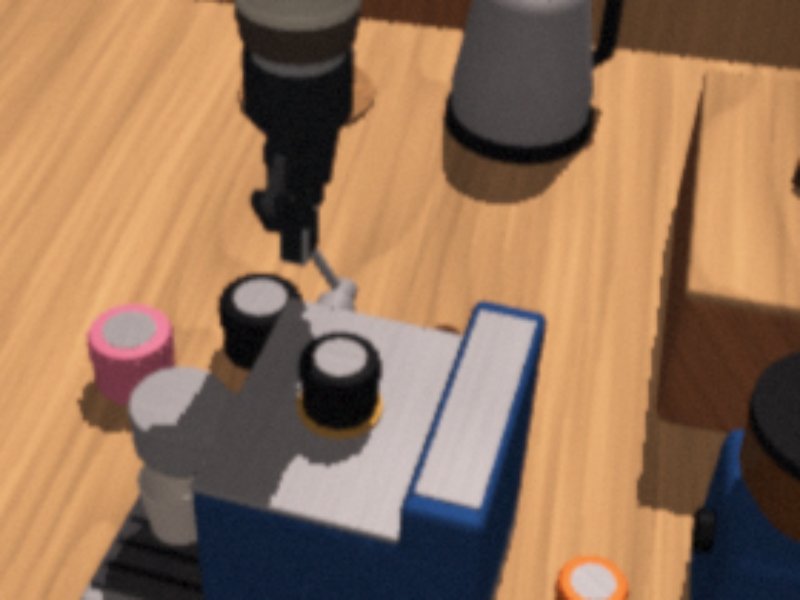

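The lever is at its stop: the reaction points straight back along the arc at about 21 N, and the picture shows it raised. I'll release it and go over to the cap.

Request:
servo_tool(travel=[[-2,0,-1],[-2,0,-1],[-2,0,-1],[-2,0,-1],[-2,0,35],[-2,0,75],[10,-30,110],[30,-70,110],[45,-110,110],[56,-139,110],[56,-139,110],[56,-139,110]], twist=[[0,0,0],[0,0,0],[0,0,0],[0,0,0],[0,0,0],[0,0,0],[0,0,0],[0,0,0],[0,0,0],[0,0,0],[0,0,0],[0,0,0]], fingers=[0.4,0.4,0.4,0.4,0.4,0.4,1,1,1,1,1,1])

```text
clock: 5.87
tool_pos: [0.6521, -0.0158, 0.328]
ee_rot: [0.057, 0.998, 0.0, 0.0]
force: [-0.6, 0.7, -0.2]
finger_gap: 0.0853
finger_force: 0.0
```

```bash
python3 - <<'E'
from h import *
import cv2
o=env.get_obs();print(o['clock'],o['tool_pos'],o['q'],o['force'],o['finger_gap'])
im=env.camera('wrist');cv2.imwrite('pics/w3.png',im[:,:,::-1])
d=env.outline_of('wrist','cap')
for e in d:
    x=e['extent'];print(round(e['score'],2),np.round(x),wray(o,x[:2],.252))
print(wpix(o,np.array([.651,-.0135,.252])))
t=env.camera('top');cv2.imwrite('pics/t3.png',t[:,:,::-1])
E
```

```text
5.8667 [ 0.65213731 -0.01583026  0.32802219] [-2.43061763e-02  4.42610807e-01  8.05062807e-01  1.93299968e+00
  8.35906211e-05  8.89698647e-02] [-0.59861376  0.72429536 -0.15220906] 0.08532285806738588
0.81 [469.  41.  85.  72.] [0.54852404 0.11860366 0.252     ]
0.65 [282. 208.  67.  75.] [ 0.6455217  -0.01120713  0.252     ]
0.36 [431. 183.  51.  39.] [0.6387119  0.09813227 0.252     ]
[279.95071236 215.27419177]
```

View pics/w3.png

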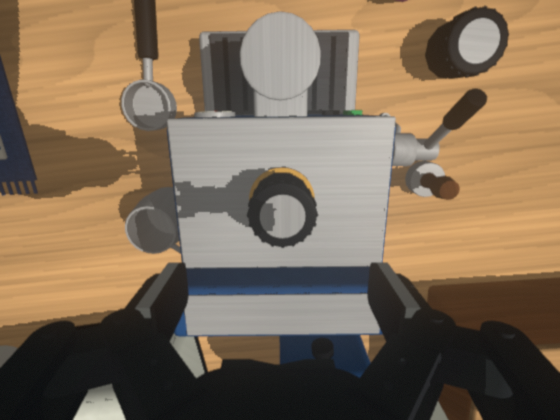

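The wrist picture shows the meant cap centred at (282,216), matching the prediction at (280,215). The lever is up at (460,110) and the tamper stands undisturbed at (430,183). I'll descend and grip the cap.

Request:
servo_tool(travel=[[-1,3.5,-40],[-1,3.5,-80],[-1,3.5,-111],[-1,3.5,-111],[-1,3.5,-111],[-1,3.5,-111],[-1,3.5,-111],[-1,3.5,-111],[-1,3.5,-111],[-1,3.5,-111]], twist=[[0,0,0],[0,0,0],[0,0,0],[0,0,0],[0,0,0],[0,0,0],[0,0,0],[0,0,0],[0,0,0],[0,0,0]], fingers=[1,1,1,1,0.3,0.3,0.3,0.3,0.3,0.3], squeeze=40)

```text
clock: 6.85
tool_pos: [0.6516, -0.0109, 0.2218]
ee_rot: [0.055, 0.998, -0.001, 0.003]
force: [-1.7, -4.2, 7.7]
finger_gap: 0.0508
finger_force: 41.2
```

Request:
servo_tool(travel=[[0,0,2],[0,0,2],[0,0,2],[0,0,2],[0,0,2]], twist=[[0,0,0.07],[0,0,0.14],[0,0,0.2],[0,0,0.2],[0,0,0.2]], fingers=[0.3,0.3,0.3,0.3,0.3])

```text
clock: 7.27
tool_pos: [0.6512, -0.0109, 0.2223]
ee_rot: [-0.044, 0.999, -0.001, 0.002]
force: [-2.2, -5.6, 7.9]
finger_gap: 0.0508
finger_force: 42.7
```

```bash
python3 - <<'E'
from h import *
o=env.get_obs();print(o['clock'],o['tool_pos'],Ro.from_quat(o['ee_rot']).as_euler('zyx',True),o['force'],o['wrist_torque'],o['q'])
E
```

```text
7.2667 [ 0.65122759 -0.01087845  0.22226884] [174.96789968   0.24245509 179.92034438] [-2.22441868 -5.59572455  7.90852838] [-1.17996073  0.3476441   0.08216908] [-1.61245796e-02  3.35104328e-01  4.49009461e-01  1.68044795e+00
 -1.32182943e-03 -1.03957051e-01]
```

Turning counter-clockwise goes freely: 0.08 N m against roughly 1 N m if it were blocked or slipping, and the cap climbs. I'll continue to about 75 degrees.

Request:
servo_tool(travel=[[0,0,0.5],[0,0,1],[0,0,1.5],[0,0,2],[0,0,2.5],[0,0,3],[0,0,3.5],[0,0,4],[0,0,4.5],[0,0,5],[0,0,5],[0,0,5]], twist=[[0,0,0.12],[0,0,0.24],[0,0,0.36],[0,0,0.48],[0,0,0.6],[0,0,0.72],[0,0,0.84],[0,0,0.96],[0,0,1.08],[0,0,1.12],[0,0,1.12],[0,0,1.12]], fingers=[0.3,0.3,0.3,0.3,0.3,0.3,0.3,0.3,0.3,0.3,0.3,0.3])

```text
clock: 8.27
tool_pos: [0.6515, -0.0112, 0.2259]
ee_rot: [-0.568, 0.823, -0.002, 0.001]
force: [2.1, -7.2, -0.4]
finger_gap: 0.0511
finger_force: 42.1
```

```bash
python3 - <<'E'
from h import *
o=env.get_obs();print(o['clock'],o['tool_pos'],Ro.from_quat(o['ee_rot']).as_euler('zyx',True),o['force'],o['wrist_torque'],o['q'][5])
E
```

```text
8.2667 [ 0.65153641 -0.0112339   0.22593061] [110.83648411   0.20405833 179.89383979] [ 2.06070966 -7.15984217 -0.39952723] [-1.46319232 -0.55513673 -0.01554309] -1.2235934416480658
```

Turned 75 degrees with no torque, and the tool rose 3.6 mm as the thread predicts. I'll lift gently first.

Request:
servo_tool(travel=[[0,0,2],[0,0,4],[0,0,6],[0,0,8],[0,0,8]], twist=[[0,0,0],[0,0,0],[0,0,0],[0,0,0],[0,0,0]], fingers=[0.3,0.3,0.3,0.3,0.3], squeeze=50)

```text
clock: 8.68
tool_pos: [0.6516, -0.0111, 0.2332]
ee_rot: [-0.568, 0.823, -0.001, 0.001]
force: [2.7, -6.9, -3.4]
finger_gap: 0.0505
finger_force: 53.1
```

Request:
servo_tool(travel=[[0,-0.5,5],[0,-1,10],[0,-1,15],[0,-1,20],[0,-1,25],[0,-1,30],[0,-1,36],[0,-1,42],[0,-1,48],[0,-1,50],[0,-1,50],[0,-1,50]], twist=[[0,0,0],[0,0,0],[0,0,0],[0,0,0],[0,0,0],[0,0,0],[0,0,0],[0,0,0],[0,0,0],[0,0,0],[0,0,0],[0,0,0]], fingers=[0.3,0.3,0.3,0.3,0.3,0.3,0.3,0.3,0.3,0.3,0.3,0.3])

```text
clock: 9.68
tool_pos: [0.6505, -0.0112, 0.2822]
ee_rot: [-0.569, 0.822, -0.0, 0.0]
force: [0.4, 0.7, -1.1]
finger_gap: 0.0503
finger_force: 53.4
```

```bash
python3 - <<'E'
from h import *
import cv2
o=env.get_obs();print(o['clock'],o['tool_pos'],o['force'],o['finger_gap'],o['finger_force'])
im=env.camera('scene');cv2.imwrite('pics/s4.png',cv2.resize(im[100:310,150:430,::-1],(800,600)))
E
```

```text
9.6833 [ 0.65045848 -0.01119004  0.28220777] [ 0.43406357  0.7184313  -1.11180461] 0.050345266618211384 53.44015181064606
```

View pics/s4.png

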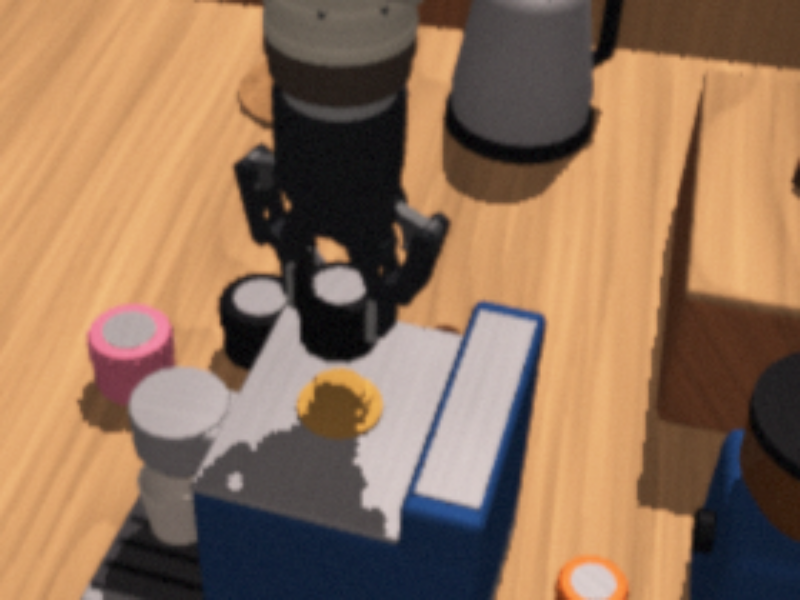

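The cap is held level above the bare brass neck (340,402) and the load equals its weight. One check that the lever stayed up after release, using its grip at pixel (465,108) in the wrist picture, then I'll hand in.

```bash
python3 - <<'E'
from h import *
o=dict(tool_pos=[.65214,-.01583,.32802],ee_rot=[.057,.998,0,0])
for t in(.7,.85,1.0):print(t,wpix(o,np.array([.625-.0627*np.cos(t),.1225+.0063*np.cos(t),.185+.063*np.sin(t)])))
E
```

```text
0.7 [456.81485073  88.57729436]
0.85 [460.49907623  97.671075  ]
1.0 [463.26538375 108.51147777]
```

The grip's pixel matches 1.0 rad.

```bash
python3 -c "
from bench import env
print(env.close_job())"
```

```text
the job is handed in; nothing more can be done
None
```

The job is handed in: the steam lever is fully up, and the cap, which came loose counter-clockwise, was held level about 60 mm above the neck. I turned it only that way, because it ran free on the first try. The judge's verdict was not shown.

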